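Screw the matching lid onto the jar in a corn kitchen

TASK

Close the open jar with the one loose lid that fits its neck: set it over the neck with its grip bar well turned counter-clockwise (about 60 degrees, seen from above) from the line of the jar's two side ears, so that it drops past the neck's lugs, then screw it clockwise until it stops fully home, with the bar in line with the ears. Let go of it and leave the other two lids where they lie.

Things in the scene. Friction and masses are not known exactly. Their poses are not given: they have to be found in the camera images.
- jar: Cream jar with open neck, bolted down (foot 128 across). Origin: centre of underside, z up. Body 108 mm across to z 74; ears at +x/-x, to 76 mm from axis. Neck 62 mm across to z 106, tapering to 46 at the rim, z 120. Two lugs on the neck above the ears: 22 deg either side of +x/-x, to 40 mm from axis, z 98-103 (tops slope up to the neck, z 110); stops below them halt the lid's tabs with lid x within 5 deg of jar x.
- lid_medium: Fits the jar. Aluminium lid, outer diameter 98 mm. Origin: centre of lower edge, z up. Top face z 34 mm; wooden grip bar on it, z 34-60, 50 mm along x, 14 wide. Inside 92 mm, ceiling z 30; two tabs 13 mm wide, z 0-5, at +x/-x, 72 mm apart. Drops on with x 35-145 deg counter-clockwise of jar x (mod 180) and rests with origin at jar z 90; turns easily, tabs 3 mm below the lugs. 0.1-0.2 kg.
- lid_small: Too small for the jar, not to be moved. Like lid_medium, with the same grip bar and heights, but outer diameter 64 mm. Origin: centre of lower edge, z up, bar along x.
- lid_large: Too large for the jar, not to be moved. Like lid_medium, with the same grip bar and heights, but outer diameter 128 mm. Origin: centre of lower edge, z up, bar along x.

How it is judged:
By the outcome, as a careful person would: the job done as asked, in the order asked, and still so for the second after the job is handed in, with the robot touching nothing.
It also fails if it takes over 38 s, if anything falls off the work surface, if the arm or the gripper's body presses on something with over 40 N, if the wrist force passes 120 N, or if a joint passes its speed limit or range.

ROBOT

A 6-joint arm with a two-finger parallel gripper is mounted at the origin on the work surface. World frame = base frame: x ahead of the robot, y to its left, z up, the work surface at z = 0. Lengths are in mm, angles in degrees, forces in N, time in s.
With the tool pointing down it reaches from about 350 to 850 mm from the base axis. Payload 8.1 kg.
Tool frame: the origin (TCP) lies on the front face of the gripper's body, between the roots of the fingers; the fingertips stand r.finger_overhang ahead of it and the grasp point (between the pads) lies 54 mm ahead of it (r.finger_overhang is the distance from the TCP to the fingertips, in mm); y points along the fingers, z is the direction in which the jaws open and shut, and the axes are right-handed (so a half turn about y gives the same grasp; the last joint's range is limited). The gripper opens to 85 mm and grips with 20 to 120 N. Pads are 22 mm wide; open, the fingers measure 114 mm over their backs; the gripper's body (76 mm by 85 mm) begins 54 mm behind the grasp point. The pads swing forward as they close: fully open they stand 13 mm farther back than shut.
Start: joints at [-71.757, 7.471, 85.268, -0, 87.261, -4.893], TCP at [235.769, -551.742, 303.892] pointing down, gripper open.
Joint ranges: [-169.43, 169.43], [-51.17, 129.36], [1.28, 143.12], [-76.62, 256.62], [0, 156.53], [-152.29, 152.29]. Speed limits (degrees/s): [136.94, 136.94, 159.86, 180, 180, 180].

INTERFACE

Orientations are given as [roll, pitch, yaw] about the fixed x, y, z axes, in that order (R = Rz(yaw) Ry(pitch) Rx(roll)).
In Python, from bench import r gives the robot as it stands. The module is installed in compiled form; this text tells all that it offers.
- The arm moves only by the tool arm_command, never from a script. Its argument "increments" is a list of rows, each a list of 6 numbers: the shift along the tool's x, y, z in m, then the turn, a rotation vector about the tool's x, y, z in rad. In form: [[tx, ty, tz, wx, wy, wz], ...]. A call has exactly 10 rows; each row is the pose to reach, as a shift and turn from the pose commanded when the call began, along the tool's axes at that moment; what a row does not reach only later rows make up. A row lasts 1/8 s, in which the tool goes at most 62.5 mm and 10.7 degrees, less where a joint would pass 70% of its speed; a pose out of reach is approached as far as the arm can. A call with a gripper value outside its range is refused whole. "jaw" is the gripper's target within -1 to 1 (shut at 1, half-way at 0, fully open at -1), set as the call begins (left out, the last holds). The fingers move at their own pace and stop on an object; "force" is the grip in N (left out, the last holds). Time passes only in rows, so rows that repeat a pose let the fingers close, or fill a call up. It gives the time, the measured TCP pose, the force and the opening at its end, in the units of the state.
- r.sense(): the state, without advancing time (a new reading comes with each control period).
- r.snapshot(name): name is "side" or "top"; returns the picture (400x640x3 uint8, red, green, blue); there is no depth.
- r.camera_model(name): a dict with "intrinsics" (3x3 intrinsics, pixels), "cam_to_world" (4x4, takes a point from camera to world coordinates). Camera axes: x right, y down, z forward; pixel columns grow to the right and rows downward; lengths in mm; the calibration is good to about 2 mm. A picture is of the moment at which its call begins. camera_model takes no time and is no camera call.
- r.hand_in(): hands the job in, once; it reports no verdict.
Trained networks look in the newest picture that a camera, given by its name, has taken for a name from the list of things; names that differ only in an ending like _2 or _b are one class to them, and where a whole thing is asked for, a point or a joint stands for the part that bears it (a point fixed in the world has none). Each returns a list of dicts, best first, with "conf" (0 to 1); they miss things now and then, are a little off and sometimes report something else, mostly with a low value. They report only what shows in the picture. A call takes as long as a camera call.
- r.trace(camera, target): "mask" (400x640 bool, what is visible of it) and "position" ([column, row] in pixels, amid what is visible of it).
- r.spot_point(camera, target): "position" ([column, row] in pixels: a listed point, or the origin of a listed thing).
The state is a dict: "time": time; "joint_pos": joint angles; "qd": joint speeds; "joint_efforts": joint torques, N m; "tool_pos": TCP position; "tcp_rot": TCP orientation; "ft_force": force on the tool from outside, world axes, zero at the start; "wrist_torque": the same for the moment, N m; "finger_gap": finger opening in mm.
Only numpy, scipy, OpenCV 4.12 (cv2) and the standard library are available. Lean on these libraries where they do the work, as an engineer would, in place of code of your own. Each camera call takes 0.05 s, during which the arm holds its last target.

## Working session

There is one attempt and no reset: what is moved stays moved. The work goes in short steps, Python scripts to look and compute and a tool call to move; the robot and the scene stay as the last step left them, time stands still between calls to the robot, and variables do not carry over. Pictures are saved under pics/ and viewed, and the job is handed in when it is done.

Besides the shell and the picture viewer there is one more tool, called after "Call:" as name(argument=value, ...), one argument or row to a line, values as JSON. arm_command: Moves the arm, as the interface text tells. Its arguments: {"type":"object","properties":{"increments":{"type":"array","items":{"type":"array","items":{"type":"number"}}},"jaw":{"type":"number"},"force":{"type":"number"}},"required":["increments"]}

```bash
mkdir -p pics
python3 - <<'E'
from bench import r
import cv2,numpy as np
s=r.sense()
for k in s: print(k,np.round(s[k],3))
print(r.finger_overhang)
for n in("side","top"):
    im=r.snapshot(n); cv2.imwrite(f"pics/{n}0.png",im[:,:,::-1])
    m=r.camera_model(n); print(n,np.round(m["intrinsics"],1).tolist(),np.round(m["cam_to_world"],3).tolist())
    for t in("jar","lid_medium","lid_small","lid_large"):
        for d in r.trace(n,t)[:3]: print(n,t,round(d["conf"],2),np.round(d["position"],1),d["mask"].sum())
        for d in r.spot_point(n,t)[:3]: print("  sp",round(d["conf"],2),np.round(d["position"],1))
print(r.sense()["time"])
E
```

```text
time 0.0
joint_pos [-7.1758e+01  7.5140e+00  8.5330e+01 -1.0000e-03  8.7260e+01 -4.8920e+00]
qd [ 0.06  -0.034 -0.069  0.014 -0.002  0.016]
joint_efforts [ 0.0000e+00 -5.6941e+01 -5.0055e+01 -0.0000e+00  1.5000e-02  0.0000e+00]
tool_pos [ 235.626 -551.347  302.852]
tcp_rot [-9.01040e+01  8.00000e-03 -1.56866e+02]
ft_force [-0.22   0.176 -1.171]
wrist_torque [-0.025 -0.013  0.041]
finger_gap 85.072
72.6
side [[463.4, 0.0, 319.3], [0.0, 463.4, 204.3], [0.0, 0.0, 1.0]] [[-0.905, -0.326, 0.274, 290.477], [-0.426, 0.681, -0.596, 557.237], [0.007, -0.656, -0.755, 794.939], [0.0, 0.0, 0.0, 1.0]]
side jar 0.78 [312.9 280.8] 3977
  sp 0.92 [314.9 286.3]
side lid_medium 0.61 [392.4 149.4] 1218
  sp 0.75 [389.8 156.3]
side lid_small 0.92 [301.1 175.1] 739
  sp 0.97 [300.8 180.2]
side lid_large 0.76 [369.5 209.7] 2531
  sp 0.77 [365.4 210. ]
top [[393.2, 0.0, 313.3], [0.0, 393.2, 198.8], [0.0, 0.0, 1.0]] [[0.016, -0.984, 0.176, 420.147], [-1.0, -0.017, -0.002, -14.492], [0.005, -0.176, -0.984, 806.37], [0.0, 0.0, 0.0, 1.0]]
top jar 0.68 [240.8 227.2] 3342
  sp 0.85 [240.7 229.7]
  sp 0.31 [363.2 157.3]
top lid_medium 0.58 [454. 238.] 2179
  sp 0.86 [446.8 236.9]
top lid_small 0.77 [365.5 152.2] 890
  sp 0.93 [364.6 158.7]
  sp 0.37 [446.5 239.8]
top lid_large 0.92 [355.  239.2] 3376
  sp 0.73 [351.9 242.3]
0.9
```

View pics/side0.png

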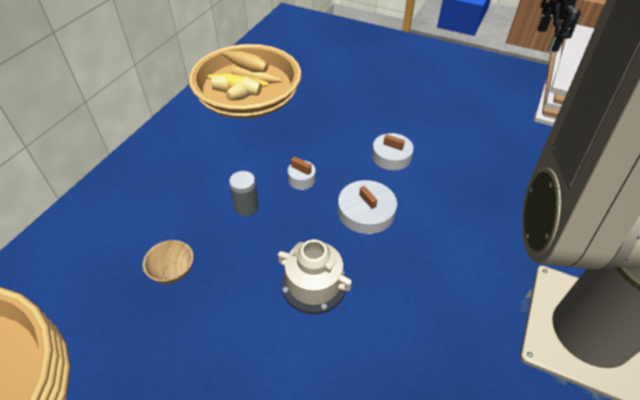

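View pics/top0.png

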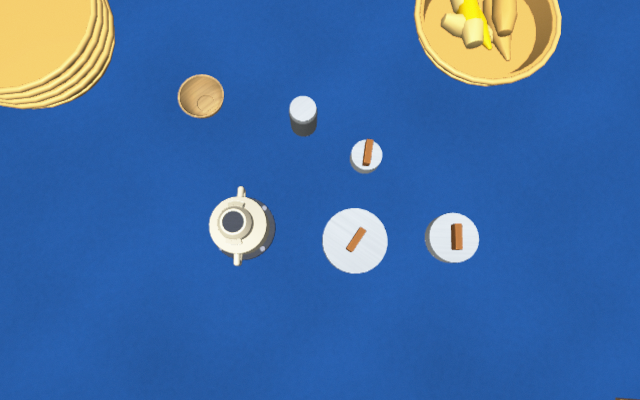

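Both lids and the jar show clearly: in the top view, the jar is at about (240,228) with ears at (241,190) and (237,263), and the medium lid is at (453,238). Next come enlarged crops.

Run:
```python
import cv2,numpy as np
a=cv2.imread("pics/top0.png");b=cv2.imread("pics/side0.png")
def c(im,x,y): return cv2.resize(im[y-48:y+48,x-48:x+48],(384,288*384//288),interpolation=cv2.INTER_CUBIC)[:, :]
o=np.vstack([np.hstack([c(a,240,226),c(a,452,238)]),np.hstack([c(b,314,275),c(b,392,150)])])
cv2.imwrite("pics/crops.png",cv2.resize(o,(600,600),interpolation=cv2.INTER_AREA))
for (x,y) in((457,236),(440,230),(452,260),(425,240)): print(a[y,x,::-1])
```

```text
[196 129  74]
[227 233 239]
[221 228 234]
[142 146 147]
```

View pics/crops.png

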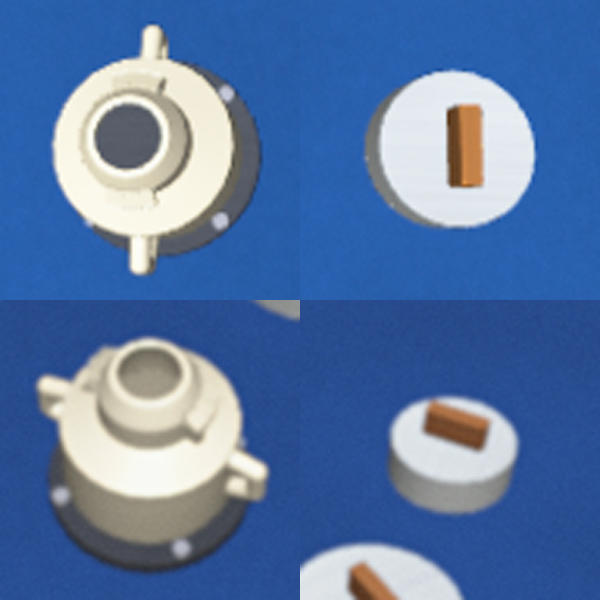

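```bash
cat > fit.py <<'E'
import cv2,numpy as np
from scipy.optimize import minimize
S=4
def proj(M,P):
    K=np.array(M["intrinsics"]);T=np.array(M["cam_to_world"])
    c=(np.asarray(P,float)-T[:3,3])@T[:3,:3]
    p=c@K.T
    return p[:,:2]/p[:,2:]
def hull(mask,M,P,box):
    uv=(proj(M,P)-[box[0],box[1]]+0.5)*S-0.5
    h=cv2.convexHull(uv.astype(np.float32))[:,0]
    cv2.fillConvexPoly(mask,np.round(h*16).astype(np.int32),1,shift=4)
A=np.linspace(0,2*np.pi,72,endpoint=False)
def ring(x,y,z,rad): return np.c_[x+rad*np.cos(A),y+rad*np.sin(A),np.full(72,z)]
def boxp(x,y,yaw,x0,x1,y0,y1,z0,z1):
    c,s=np.cos(yaw),np.sin(yaw)
    return np.array([[x+c*a-s*b,y+s*a+c*b,z] for a in(x0,x1) for b in(y0,y1) for z in(z0,z1)])
def crop(mask,box):
    m=mask[box[1]:box[3],box[0]:box[2]].astype(np.float32)
    return cv2.resize(m,None,fx=S,fy=S,interpolation=cv2.INTER_LINEAR)>0.5
def iou(a,b): return (a&b).sum()/max(1,(a|b).sum())
def back(M,uv,z):
    K=np.array(M["intrinsics"]);T=np.array(M["cam_to_world"])
    d=T[:3,:3]@np.linalg.inv(K)@np.array([uv[0],uv[1],1]);o=T[:3,3]
    return o+d*(z-o[2])/d[2]
def fit(f,x0,steps):
    best=None
    for k in range(2):
        sim=np.vstack([x0]+[np.array(x0)+np.eye(len(x0))[i]*steps[i] for i in range(len(x0))])
        q=minimize(f,x0,method="Nelder-Mead",options=dict(initial_simplex=sim,xatol=.02,fatol=1e-5,maxiter=600))
        x0=q.x; steps=np.array(steps)/2
    return q
E
cat > m1.py <<'E'
from bench import r
from fit import *
Ms={n:r.camera_model(n) for n in("side","top")}
im={n:cv2.imread(f"pics/{n}0.png") for n in Ms}
def masks(n):
    h=cv2.cvtColor(im[n],cv2.COLOR_BGR2HSV); b=im[n].astype(int)
    nonblue=~((h[...,1]>110)&(h[...,0]>95)&(h[...,0]<125))
    brown=(b[...,2]-b[...,0]>45)
    cream=(b[...,2]-b[...,0]>5)
    return nonblue,brown,cream
mk={n:masks(n) for n in Ms}
L={"top":(418,205,490,272),"side":(368,128,418,172)}
Lm={n:crop(mk[n][0],L[n]) for n in L}; Bm={n:crop(mk[n][1],L[n]) for n in L}
def lidm(n,x,y):
    m=np.zeros(Lm[n].shape,np.uint8); hull(m,Ms[n],np.vstack([ring(x,y,0,49),ring(x,y,34,49)]),L[n]); return m
def barm(n,x,y,yaw):
    m=np.zeros(Lm[n].shape,np.uint8); hull(m,Ms[n],boxp(x,y,yaw,-25,25,-7,7,34,60),L[n]); return m
x0=back(Ms["top"],(453,238),34)[:2]
for sel in(["top","side"],["top"],["side"]):
    def f(p):
        return -sum(iou(Lm[n],(lidm(n,p[0],p[1])|barm(n,p[0],p[1],np.radians(p[2])))>0)+iou(Bm[n],barm(n,p[0],p[1],np.radians(p[2]))>0) for n in sel)
    q=min((fit(f,[*x0,a],[8,8,15]) for a in(0,45,90,135)),key=lambda q:q.fun)
    print("lid",sel,np.round(q.x,2),round(q.fun/len(sel)/2,3))
J={"top":(200,178,285,275),"side":(265,228,362,318)}
def jm0(n):
    m=mk[n][2].astype(np.uint8)
    cs,_=cv2.findContours(m[J[n][1]:J[n][3],J[n][0]:J[n][2]],cv2.RETR_EXTERNAL,cv2.CHAIN_APPROX_NONE)
    o=np.zeros(m.shape,np.uint8);cv2.drawContours(o,[max(cs,key=cv2.contourArea)],-1,1,-1,offset=J[n][:2]);return crop(o,J[n])
Jm={n:jm0(n) for n in J}
def jarm(n,p):
    x,y,yaw,zb,z0,z1,w=p; yaw=np.radians(yaw)
    m=np.zeros(Jm[n].shape,np.uint8)
    hull(m,Ms[n],np.vstack([ring(x,y,zb,54),ring(x,y,74,54)]),J[n])
    hull(m,Ms[n],np.vstack([ring(x,y,74,31),ring(x,y,106,31),ring(x,y,120,23)]),J[n])
    for s in(0,np.pi):
        hull(m,Ms[n],boxp(x,y,yaw+s,50,76,-w/2,w/2,z0,z1),J[n])
        hull(m,Ms[n],np.vstack([boxp(x,y,yaw+s,0,40*np.cos(a),0,40*np.sin(a),98,103) for a in np.radians([-22,-11,11,22])]),J[n])
    return m
x0=back(Ms["top"],(234,222),120)[:2]
for sel in(["top","side"],["top"],["side"]):
    f=lambda p:-sum(iou(Jm[n],jarm(n,p)>0) for n in sel)
    q=min((fit(f,[*x0,a,12,50,62,12],[6,6,8,5,6,6,3]) for a in(-10,5)),key=lambda q:q.fun)
    print("jar",sel,np.round(q.x,2),round(q.fun/len(sel),3))
    if len(sel)==2:
        for n in J: 
            o=np.zeros(Jm[n].shape+(3,),np.uint8);o[...,0]=Jm[n]*255;o[...,2]=jarm(n,q.x)*255;cv2.imwrite(f"pics/jfit_{n}.png",o)
E
python3 m1.py
```

```text
lid ['top', 'side'] [ 486.98 -293.62  182.75] -0.865
lid ['top'] [ 487.15 -293.81   -2.61] -0.911
lid ['side'] [ 485.38 -293.16  162.8 ] -0.838
jar ['top', 'side'] [ 5.0031e+02  1.2571e+02 -4.0000e-01  2.1970e+01  3.9660e+01  6.3290e+01
  1.0690e+01] -0.957
jar ['top'] [ 5.0045e+02  1.2425e+02 -2.7000e-01  4.2230e+01  5.3530e+01  6.2600e+01
  1.2420e+01] -0.972
jar ['side'] [499.4  126.53  -1.17  23.31  45.12  61.58  15.02] -0.965
```

```bash
cat >> m1.py <<'E'
O=[]
for n in L:
    for a,b in((Lm[n],lidm(n,486.98,-293.62)),(Bm[n],barm(n,486.98,-293.62,np.radians(-2.6)))):
        o=np.zeros(a.shape+(3,),np.uint8);o[...,0]=a*255;o[...,2]=b*255;O.append(cv2.resize(o,(280,260)))
for n in J: O.append(cv2.resize(cv2.imread(f"pics/jfit_{n}.png"),(280,260)))
cv2.imwrite("pics/ov.png",np.vstack([np.hstack(O[:2]+[O[4]]),np.hstack(O[2:4]+[O[5]])])[:, :800])
M=Ms["top"]
for e in [((240-48+153/3.125),(226-48+25/3.125)),((240-48+142/3.125),(226-48+273/3.125))]: print(back(M,e,60))
E
python3 m1.py | tail -2
```

```text
[576.62675428 124.58790358  60.        ]
[424.98546035 123.80831256  60.        ]
```

View pics/ov.png

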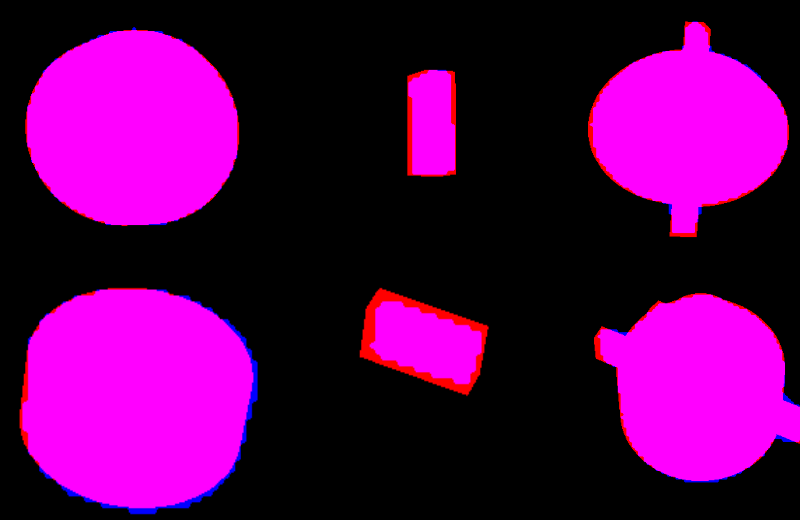

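```bash
cat > m2.py <<'E'
from bench import r
from fit import *
Ms={n:r.camera_model(n) for n in("side","top")}
im={n:cv2.imread(f"pics/{n}0.png") for n in Ms}
L={"top":(418,205,490,272),"side":(368,128,418,172)}
for th in (15,25,35):
    Bm={n:crop((im[n][...,2].astype(int)-im[n][...,0])>th,L[n]) for n in L}
    def barm(n,x,y,yaw):
        m=np.zeros(Bm[n].shape,np.uint8); hull(m,Ms[n],boxp(x,y,yaw,-25,25,-7,7,34,60),L[n]); return m
    for sel in(["top","side"],["top"],["side"]):
        f=lambda p:-sum(iou(Bm[n],barm(n,p[0],p[1],np.radians(p[2]))>0) for n in sel)
        q=min((fit(f,[487,-293.7,a],[4,4,10]) for a in(-15,-5,5)),key=lambda q:q.fun)
        print(th,sel,np.round(q.x,2),round(q.fun/len(sel),3))
E
python3 m2.py
```

```text
15 ['top', 'side'] [ 487.21 -293.91   -2.73] -0.89
15 ['top'] [ 487.22 -293.86   -2.62] -0.942
15 ['side'] [ 486.39 -293.07   -3.28] -0.844
25 ['top', 'side'] [ 487.19 -293.42   -2.84] -0.851
25 ['top'] [ 487.35 -293.48   -2.88] -0.921
25 ['side'] [ 486.59 -293.37  -10.61] -0.791
35 ['top', 'side'] [ 487.67 -293.45   -2.8 ] -0.806
35 ['top'] [ 487.4  -293.32   -2.61] -0.888
35 ['side'] [ 484.63 -293.87   10.72] -0.741
```

Lid: (487.1, -293.7), bar yaw -2.7°. Jar: (500.3, 125.3), yaw about -0.4°. Both views agree to about 1 mm. I'll write a helper that plans the move.

```bash
cat > plan.py <<'E'
# cmd.json: commanded pose p (mm), yaw of tool z axis etc via rpy
import json,sys,numpy as np
from scipy.spatial.transform import Rotation as Ro
def load(): 
    d=json.load(open("cmd.json")); return np.array(d["p"]),Ro.from_quat(d["q"])
def save(p,R): json.dump(dict(p=list(p),q=list(R.as_quat())),open("cmd.json","w"))
def dwn(zang): return Ro.from_euler("xyz",[-90,0,zang-90],degrees=True)
def plan(p,zang):
    p0,R0=load(); sh=R0.inv().apply(np.array(p)-p0)/1000; w=(R0.inv()*dwn(zang)).as_rotvec()
    print("shift m",np.round(sh,4),"rot",np.round(w,4))
def applied(row):
    p0,R0=load(); p=p0+R0.apply(np.array(row[:3])*1000); R=R0*Ro.from_rotvec(row[3:]); save(p,R); 
    print("cmd",np.round(p,2),np.round(R.as_euler("xyz",degrees=True),2))
E
python3 - <<'E'
from plan import *
from bench import r
save([235.769,-551.742,303.892],dwn(-66.864))
plan([487.1,-293.7,200],-92.7)
s=r.sense();print(s["time"],s["tool_pos"],s["tcp_rot"])
E
```

```text
shift m [-0.3325  0.1039 -0.1385] rot [ 0.      0.4509 -0.    ]
0.9 [ 235.78422517 -551.72716648  303.90310715] [-9.00023587e+01  1.25440663e-03 -1.56863781e+02]
```

Call:
arm_command(
  increments=[
    [-0.02,0.006,-0.008,0,0.03,0],
    [-0.06,0.019,-0.025,0,0.08,0],
    [-0.11,0.034,-0.046,0,0.15,0],
    [-0.16,0.05,-0.067,0,0.22,0],
    [-0.21,0.066,-0.0875,0,0.285,0],
    [-0.26,0.081,-0.108,0,0.352,0],
    [-0.3,0.094,-0.125,0,0.407,0],
    [-0.322,0.101,-0.134,0,0.437,0],
    [-0.3325,0.1039,-0.1385,0,0.4509,0],
    [-0.3325,0.1039,-0.1385,0,0.4509,0],
  ],
  jaw=0.3,
  force=60,
)

```text
time: 2.15
tool_pos: [487.2, -293.6, 200.0]
tcp_rot: [-90.0, -0.0, 177.4]
ft_force: [0.8, 0.2, -0.2]
finger_gap: 29.6
```

Run:
```python
from plan import *
from bench import r
applied([-0.3325,0.1039,-0.1385,0,0.4509,0])
s=r.sense();print(s["time"],s["tool_pos"],s["tcp_rot"],s["finger_gap"],s["ft_force"],r.finger_overhang)
plan([487.1,-293.7,106],-92.7)
```

```text
cmd [ 487.11 -293.74  199.99] [-90.    0.  177.3]
2.15 [ 487.20699798 -293.60687776  199.97984028] [-8.99966244e+01 -1.52156389e-02  1.77371254e+02] 29.646765552676452 [ 0.77093775  0.24242627 -0.20537223] 72.6
shift m [ 0.     0.094 -0.   ] rot [ 0.  0. -0.]
```

Call:
arm_command(
  increments=[
    [0,0.01,0,0,0,0],
    [0,0.025,0,0,0,0],
    [0,0.042,0,0,0,0],
    [0,0.056,0,0,0,0],
    [0,0.066,0,0,0,0],
    [0,0.073,0,0,0,0],
    [0,0.076,0,0,0,0],
    [0,0.076,0,0,0,0],
    [0,0.076,0,0,0,0],
    [0,0.076,0,0,0,0],
  ],
)

```text
time: 3.4
tool_pos: [487.4, -293.9, 124.5]
tcp_rot: [-90.0, 0.0, 177.3]
ft_force: [0.2, 0.2, 0.2]
finger_gap: 29.8
```

Run:
```python
from plan import *
from bench import r
import cv2
applied([0,.076,0,0,0,0])
ims=[r.snapshot(n)[...,::-1] for n in("side","top")]
s=r.sense();print(s["time"],s["tool_pos"],s["finger_gap"],s["ft_force"],r.finger_overhang)
a=cv2.resize(ims[0][90:190,340:440],(400,400),interpolation=cv2.INTER_CUBIC);b=cv2.resize(ims[1][188:288,402:502],(400,400),interpolation=cv2.INTER_CUBIC)
cv2.imwrite("pics/pre.png",np.hstack([a,b]))
from fit import proj
for n,o in(("side",(340,90)),("top",(402,188))):
  for z in(124-72.6,124-85.6): 
    print(n,z,[(proj(r.camera_model(n),[[487.1,-293.7+dy,z]])[0]-o)*4 for dy in(-15,15)])
```

```text
cmd [ 487.11 -293.74  123.99] [-90.    0.  177.3]
3.5 [ 487.25667779 -293.83694947  124.32880884] 29.509515688337753 [ 0.32008337 -0.27035678 -0.11266432] 72.6
side 51.400000000000006 [array([221.22242043, 184.97712425]), array([204.83042516, 214.62227235])]
side 38.400000000000006 [array([218.45495856, 201.16941626]), array([202.16216681, 230.81317858])]
top 51.400000000000006 [array([252.19977419, 193.25677541]), array([189.79388738, 192.22289105])]
top 38.400000000000006 [array([241.96015889, 195.44771491]), array([180.59295736, 194.43121767])]
```

View pics/pre.png

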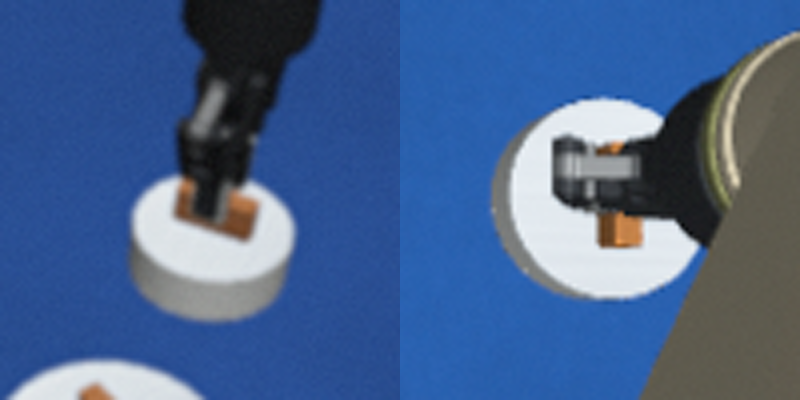

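Fingers straddle the bar, with the near tip at about (213,222) in the left crop, near the height expected from the 72.6 mm overhang. I'll lower 11 mm, then close.

Call:
arm_command(
  increments=[
    [0,0.003,0,0,0,0],
    [0,0.007,0,0,0,0],
    [0,0.011,0,0,0,0],
    [0,0.011,0,0,0,0],
    [0,0.011,0,0,0,0],
    [0,0.011,0,0,0,0],
    [0,0.011,0,0,0,0],
    [0,0.011,0,0,0,0],
    [0,0.011,0,0,0,0],
    [0,0.011,0,0,0,0],
  ],
)

```text
time: 4.75
tool_pos: [487.1, -293.7, 113.0]
tcp_rot: [-90.0, -0.0, 177.3]
ft_force: [0.7, -0.5, -0.5]
finger_gap: 30.1
```

Call:
arm_command(
  increments=[
    [0,0,0,0,0,0],
    [0,0,0,0,0,0],
    [0,0,0,0,0,0],
    [0,0,0,0,0,0],
    [0,0,0,0,0,0],
    [0,0,0,0,0,0],
    [0,0,0,0,0,0],
    [0,0,0,0,0,0],
    [0,0,0,0,0,0],
    [0,0,0,0,0,0],
  ],
  jaw=1,
  force=60,
)

```text
time: 6.0
tool_pos: [487.2, -293.9, 113.2]
tcp_rot: [-90.0, 0.0, 177.3]
ft_force: [0.3, -1.4, 4.0]
finger_gap: 12.5
```

Run:
```python
from plan import *
from bench import r
applied([0,.011,0,0,0,0])
s=r.sense();print(s["time"],s["tool_pos"],s["tcp_rot"],s["finger_gap"],s["ft_force"],s["wrist_torque"])
plan([487.1,-293.7,300],-92.7)
```

```text
cmd [ 487.11 -293.74  112.99] [-90.    0.  177.3]
6.0 [ 487.24065386 -293.88036868  113.1982047 ] [-8.99860370e+01  2.14741906e-02  1.77296515e+02] 12.489438814317813 [ 0.29428616 -1.362141    4.02000231] [-0.06363994 -0.11230679  0.02018139]
shift m [ 0.    -0.187 -0.   ] rot [ 0.  0. -0.]
```

Call:
arm_command(
  increments=[
    [0,-0.005,0,0,0,0],
    [0,-0.015,0,0,0,0],
    [0,-0.035,0,0,0,0],
    [0,-0.065,0,0,0,0],
    [0,-0.1,0,0,0,0],
    [0,-0.135,0,0,0,0],
    [0,-0.162,0,0,0,0],
    [0,-0.18,0,0,0,0],
    [0,-0.187,0,0,0,0],
    [0,-0.187,0,0,0,0],
  ],
)

```text
time: 7.25
tool_pos: [487.1, -293.7, 299.9]
tcp_rot: [-90.0, -0.0, 177.3]
ft_force: [0.4, 1.0, -1.3]
finger_gap: 12.7
```

Run:
```python
from plan import *
from bench import r
applied([0,-.187,0,0,0,0])
s=r.sense();print(s["time"],s["tool_pos"],s["tcp_rot"],s["finger_gap"],s["ft_force"],s["wrist_torque"])
plan([500.3,125.3,300],-92.7+62.3)
```

```text
cmd [ 487.11 -293.74  299.99] [-90.    0.  177.3]
7.25 [ 487.05277908 -293.67721362  299.91687346] [-9.00064897e+01 -5.04274807e-03  1.77300404e+02] 12.689053497827857 [ 0.38360843  1.00323106 -1.31459065] [-0.00357949 -0.00047932 -0.01614674]
shift m [ 0.0066 -0.     -0.4192] rot [-0.     -1.0873  0.    ]
```

Call:
arm_command(
  increments=[
    [0,0,-0.015,0,-0.04,0],
    [0.001,0,-0.045,0,-0.12,0],
    [0.001,0,-0.09,0,-0.23,0],
    [0.002,0,-0.14,0,-0.36,0],
    [0.003,0,-0.195,0,-0.5,0],
    [0.004,0,-0.25,0,-0.65,0],
    [0.005,0,-0.305,0,-0.79,0],
    [0.006,0,-0.355,0,-0.92,0],
    [0.006,0,-0.395,0,-1.025,0],
    [0.0066,0,-0.4192,0,-1.0873,0],
  ],
)

```text
time: 8.5
tool_pos: [498.9, 128.0, 298.7]
tcp_rot: [-90.1, -0.1, -120.0]
ft_force: [0.7, -0.2, -1.7]
finger_gap: 12.6
```

Run:
```python
from plan import *
from bench import r
import cv2
applied([.0066,0,-.4192,0,-1.0873,0])
for n in("side","top"): cv2.imwrite(f"pics/{n}1.png",r.snapshot(n)[...,::-1])
s=r.sense();print(s["time"],s["tool_pos"],s["tcp_rot"],s["finger_gap"],s["ft_force"],s["wrist_torque"])
a=cv2.imread("pics/side1.png");b=cv2.imread("pics/top1.png")
cv2.imwrite("pics/c1.png",np.hstack([cv2.resize(a[150:330,220:420],(400,360)),cv2.resize(b[130:310,130:330],(400,360))]))
```

```text
cmd [500.25 125.31 299.99] [ -90.     0.  -120.4]
8.6 [498.95983713 128.17848203 298.63904915] [-9.01421129e+01 -3.81711775e-02 -1.20042350e+02] 12.625349000705297 [-0.40905742  0.11030106 -1.88877466] [ 0.00485031 -0.00241327 -0.05919401]
```

View pics/c1.png

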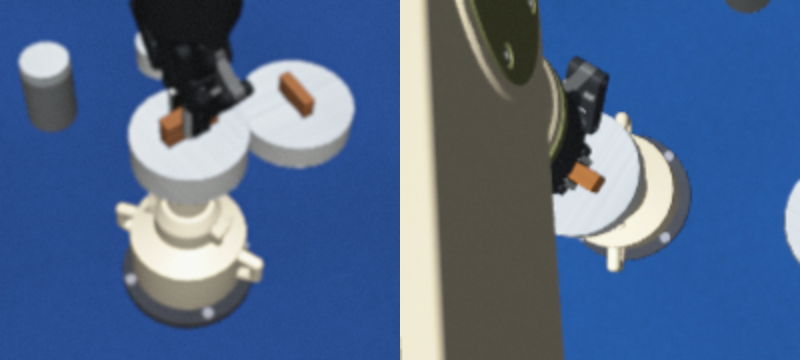

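Call:
arm_command(
  increments=[
    [0,0.0,0,0,0,0],
    [0,0.005,0,0,0,0],
    [0,0.015,0,0,0,0],
    [0,0.027,0,0,0,0],
    [0,0.038,0,0,0,0],
    [0,0.046,0,0,0,0],
    [0,0.05,0,0,0,0],
    [0,0.05,0,0,0,0],
    [0,0.05,0,0,0,0],
    [0,0.05,0,0,0,0],
  ],
)

```text
time: 9.85
tool_pos: [500.5, 125.4, 250.5]
tcp_rot: [-90.0, 0.0, -120.4]
ft_force: [0.2, -0.3, -1.1]
finger_gap: 12.7
```

Run:
```python
from plan import *
from bench import r
from fit import *
applied([0,.05,0,0,0,0])
im=r.snapshot("side")[...,::-1].copy(); cv2.imwrite("pics/side2.png",im)
s=r.sense();print(s["time"],s["tool_pos"],s["tcp_rot"],s["finger_gap"],s["ft_force"],s["wrist_torque"])
M=r.camera_model("side")
t=s["tool_pos"]; o=cv2.resize(im[170:320,245:385],None,fx=5,fy=4,interpolation=cv2.INTER_CUBIC) if 0 else cv2.resize(im[170:320,225:425],None,fx=4,fy=4,interpolation=cv2.INTER_CUBIC)
def dr(P,c):
    uv=(proj(M,P)-[225,170]+.5)*4; cv2.polylines(o,[np.round(uv).astype(int)],True,c,1)
z=t[2]-113
for h in(0,34): dr(ring(t[0],t[1],z+h,49),(0,255,0))
dr(ring(500.3,125.3,74,54),(0,0,255));dr(ring(500.3,125.3,120,23),(0,0,255));dr(ring(500.3,125.3,106,31),(0,0,255))
a=np.radians(59.6)
b=boxp(t[0],t[1],a,-25,25,-7,7,z+60,z+60)[::2][[0,1,3,2]];dr(b,(255,0,255))
cv2.imwrite("pics/c2.png",o)
```

```text
cmd [500.25 125.31 249.99] [ -90.     0.  -120.4]
9.9 [500.46159143 125.35330026 250.43960732] [-8.99671098e+01  2.69269288e-02 -1.20400345e+02] 12.637665884605259 [ 0.5191174  -0.093714   -1.61032241] [-0.01898268  0.00080936 -0.03347791]
```

View pics/c2.png

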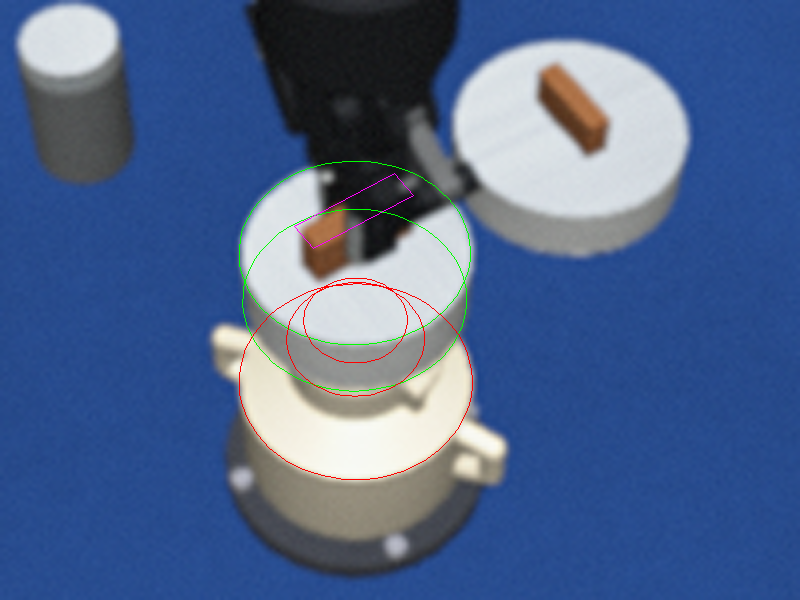

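Lid and jar outlines match the prediction (lid centred over the neck, bar about 60° CCW). Lowering in two stages.

Call:
arm_command(
  increments=[
    [0,0.004,0,0,0,0],
    [0,0.009,0,0,0,0],
    [0,0.014,0,0,0,0],
    [0,0.019,0,0,0,0],
    [0,0.024,0,0,0,0],
    [0,0.029,0,0,0,0],
    [0,0.033,0,0,0,0],
    [0,0.036,0,0,0,0],
    [0,0.037,0,0,0,0],
    [0,0.037,0,0,0,0],
  ],
)

```text
time: 11.15
tool_pos: [500.3, 125.3, 213.0]
tcp_rot: [-90.0, -0.0, -120.4]
ft_force: [0.3, 0.0, -0.3]
finger_gap: 12.5
```

Call:
arm_command(
  increments=[
    [0,0.002,0,0,0,0],
    [0,0.004,0,0,0,0],
    [0,0.006,0,0,0,0],
    [0,0.008,0,0,0,0],
    [0,0.009,0,0,0,0],
    [0,0.0095,0,0,0,0],
    [0,0.0095,0,0,0,0],
    [0,0.0095,0,0,0,0],
    [0,0.0095,0,0,0,0],
    [0,0.0095,0,0,0,0],
  ],
)

```text
time: 12.4
tool_pos: [500.3, 125.3, 203.5]
tcp_rot: [-90.0, 0.0, -120.4]
ft_force: [-0.4, -0.2, -0.8]
finger_gap: 13.0
```

Run:
```python
from plan import *
from bench import r
from fit import *
applied([0,.0465,0,0,0,0])
im=r.snapshot("side")[...,::-1].copy(); cv2.imwrite("pics/side3.png",im)
s=r.sense();print(s["time"],s["tool_pos"],s["tcp_rot"],s["finger_gap"],s["ft_force"],s["wrist_torque"],s["joint_pos"])
cv2.imwrite("pics/c3.png",cv2.resize(im[190:320,225:405],None,fx=4,fy=4,interpolation=cv2.INTER_CUBIC))
p,_=load(); plan(p,-90.4)
```

```text
cmd [500.25 125.31 203.49] [ -90.     0.  -120.4]
12.45 [500.26654604 125.306808   203.51775007] [-8.99979854e+01  2.05109228e-03 -1.20403347e+02] 12.63316242024605 [-0.21592934 -0.44878283 -1.77598243] [-0.06524533 -0.00417991  0.04924101] [ 8.36431596e+00 -1.51314899e+00  1.05261341e+02  3.47708962e-04
  7.62489531e+01  3.87675805e+01]
shift m [0. 0. 0.] rot [-0.      1.0472  0.    ]
```

View pics/c3.png

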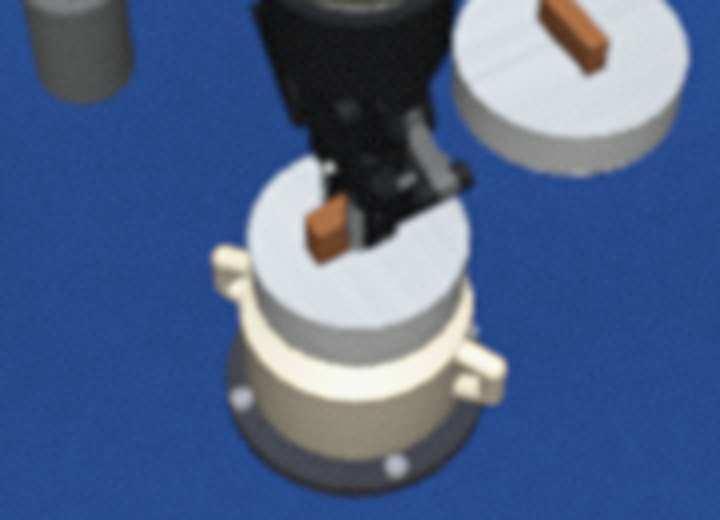

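Lid has dropped past the lug zone without contact. I'll settle 1 mm more and turn clockwise, watching the wrist moment.

Call:
arm_command(
  increments=[
    [0,0.001,0,0,0,0],
    [0,0.001,0,0,0.05,0],
    [0,0.001,0,0,0.15,0],
    [0,0.001,0,0,0.27,0],
    [0,0.001,0,0,0.4,0],
    [0,0.001,0,0,0.53,0],
    [0,0.001,0,0,0.66,0],
    [0,0.001,0,0,0.78,0],
    [0,0.001,0,0,0.85,0],
    [0,0.001,0,0,0.87,0],
  ],
)

```text
time: 13.7
tool_pos: [500.6, 125.3, 203.1]
tcp_rot: [-90.0, 0.1, -170.3]
ft_force: [-1.5, -0.5, 2.5]
finger_gap: 12.4
```

Run:
```python
from plan import *
from bench import r
applied([0,.001,0,0,.87,0])
s=r.sense();print(s["time"],s["tool_pos"],s["tcp_rot"],s["finger_gap"],s["ft_force"],s["wrist_torque"])
p,_=load(); plan(p,-90.4)
```

```text
cmd [500.25 125.31 202.49] [ -90.      0.   -170.25]
13.7 [500.64753047 125.32965439 203.05140049] [-8.99932417e+01  6.38357092e-02 -1.70270910e+02] 12.428423301570346 [-1.51735511 -0.51130588  2.45373407] [-0.07263513  0.05477066  0.01443493]
shift m [0. 0. 0.] rot [-0.      0.1772 -0.    ]
```

Call:
arm_command(
  increments=[
    [0,0,0,0,0.03,0],
    [0,0,0,0,0.06,0],
    [0,0,0,0,0.09,0],
    [0,0,0,0,0.11,0],
    [0,0,0,0,0.13,0],
    [0,0,0,0,0.15,0],
    [0,0,0,0,0.165,0],
    [0,0,0,0,0.177,0],
    [0,0,0,0,0.177,0],
    [0,0,0,0,0.177,0],
  ],
)

```text
time: 14.95
tool_pos: [500.6, 125.4, 203.0]
tcp_rot: [-90.0, 0.1, 179.6]
ft_force: [-1.2, -0.3, 6.2]
finger_gap: 12.5
```

Run:
```python
from plan import *
from bench import r
applied([0,0,0,0,.177,0])
s=r.sense();print(s["time"],s["tool_pos"],s["tcp_rot"],s["finger_gap"],s["ft_force"],s["wrist_torque"])
```

```text
cmd [500.25 125.31 202.49] [-90.     0.   179.61]
14.95 [500.5972322  125.37203773 203.01879025] [-9.00113546e+01  5.63843576e-02  1.79574227e+02] 12.511396026692942 [-1.21263372 -0.26087331  6.17122702] [-0.00802325  0.04281022  0.01582412]
```

Call:
arm_command(
  increments=[
    [0,0,0,0,0.01,0],
    [0,0,0,0,0.02,0],
    [0,0,0,0,0.03,0],
    [0,0,0,0,0.04,0],
    [0,0,0,0,0.05,0],
    [0,0,0,0,0.06,0],
    [0,0,0,0,0.06,0],
    [0,0,0,0,0.06,0],
    [0,0,0,0,0.06,0],
    [0,0,0,0,0.06,0],
  ],
)

```text
time: 16.2
tool_pos: [500.7, 126.0, 203.0]
tcp_rot: [-90.1, 0.1, 176.2]
ft_force: [1.9, 3.0, 6.0]
finger_gap: 12.5
```

Run:
```python
from plan import *
from bench import r
applied([0,0,0,0,.06,0])
s=r.sense();print(s["time"],s["tool_pos"],s["tcp_rot"],s["finger_gap"],s["ft_force"],s["wrist_torque"],s["joint_efforts"])
```

```text
cmd [500.25 125.31 202.49] [-90.     0.   176.17]
16.2 [500.73083349 125.95804475 203.02944048] [-9.00750452e+01  8.35801980e-02  1.76183321e+02] 12.532363705852479 [1.91400142 2.95064196 5.98732933] [ 0.83870627 -0.2921996   0.42892217] [ -2.19198704 -43.23472023 -43.72853994  -1.30699664   0.79851659
   0.42912176]
```

Call:
arm_command(
  increments=[
    [0,0,0,0,0.01,0],
    [0,0,0,0,0.02,0],
    [0,0,0,0,0.03,0],
    [0,0,0,0,0.03,0],
    [0,0,0,0,0.03,0],
    [0,0,0,0,0.03,0],
    [0,0,0,0,0.03,0],
    [0,0,0,0,0.03,0],
    [0,0,0,0,0.03,0],
    [0,0,0,0,0.03,0],
  ],
)

```text
time: 17.45
tool_pos: [500.8, 126.0, 203.1]
tcp_rot: [-90.1, 0.1, 174.5]
ft_force: [1.7, 5.2, 5.4]
finger_gap: 12.5
```

Run:
```python
from plan import *
from bench import r
applied([0,0,0,0,.03,0])
s=r.sense();print(s["time"],s["tool_pos"],s["tcp_rot"],s["finger_gap"],s["ft_force"],s["wrist_torque"],s["joint_efforts"])
p,_=load(); plan([500.25,125.31,p[2]],-92)
```

```text
cmd [500.25 125.31 202.49] [-90.     0.   174.45]
17.45 [500.75259711 126.01418563 203.07160608] [-9.00702180e+01  8.88924502e-02  1.74509320e+02] 12.531774158747098 [1.71636304 5.17321565 5.35664164] [ 0.87370792 -0.32195     1.03317471] [ -2.92147435 -43.18448424 -43.57051134  -1.2225626    0.91832981
   1.04079254]
shift m [ 0. -0. -0.] rot [-0.     -0.0619 -0.    ]
```

The moment rose from 0 to 0.43 to 1.03 N m, so the lid is against the stop. I'll relax the twist, then open and look.

Call:
arm_command(
  increments=[
    [0,0,0,0,-0.01,0],
    [0,0,0,0,-0.02,0],
    [0,0,0,0,-0.03,0],
    [0,0,0,0,-0.04,0],
    [0,0,0,0,-0.045,0],
    [0,0,0,0,-0.045,0],
    [0,0,0,0,-0.045,0],
    [0,0,0,0,-0.045,0],
    [0,0,0,0,-0.045,0],
    [0,0,0,0,-0.045,0],
  ],
)

```text
time: 18.7
tool_pos: [500.6, 126.0, 203.0]
tcp_rot: [-90.1, 0.1, 177.0]
ft_force: [-0.2, 5.5, 5.9]
finger_gap: 12.7
```

Run:
```python
from plan import *
from bench import r
applied([0,0,0,0,-.045,0])
s=r.sense();print(s["time"],s["tool_pos"],s["tcp_rot"],s["finger_gap"],s["ft_force"],s["wrist_torque"])
```

```text
cmd [500.25 125.31 202.49] [-90.     0.   177.03]
18.7 [500.6275936  125.99366433 203.01239888] [-9.00860883e+01  6.55270569e-02  1.77012820e+02] 12.718462867153429 [-0.16356221  5.49498964  5.90586992] [ 0.94048409 -0.19759985  0.08739467]
```

Call:
arm_command(
  increments=[
    [0,0,0,0,0,0],
    [0,0,0,0,0,0],
    [0,0,0,0,0,0],
    [0,0,0,0,0,0],
    [0,0,0,0,0,0],
    [0,0,0,0,0,0],
    [0,-0.005,0,0,0,0],
    [0,-0.012,0,0,0,0],
    [0,-0.025,0,0,0,0],
    [0,-0.04,0,0,0,0],
  ],
  jaw=0.2,
)

```text
time: 19.95
tool_pos: [500.4, 125.3, 243.8]
tcp_rot: [-90.0, 0.0, 177.0]
ft_force: [0.5, 0.0, -0.2]
finger_gap: 34.2
```

Run:
```python
from plan import *
from bench import r
applied([0,-.04,0,0,0,0])
s=r.sense();print(s["time"],s["tool_pos"],s["tcp_rot"],s["finger_gap"],s["ft_force"],s["wrist_torque"])
plan([480,-100,340],-95.8)
```

```text
cmd [500.25 125.31 242.49] [-90.     0.   177.03]
19.95 [500.36259475 125.3160793  243.77233248] [-9.00060726e+01  2.33467754e-02  1.77028994e+02] 34.18939486999521 [ 0.51067211  0.04355568 -0.21184704] [-0.0303482  -0.05112964  0.0001699 ]
shift m [ 0.0086 -0.0975  0.2261] rot [-0.      0.0494 -0.    ]
```

Call:
arm_command(
  increments=[
    [0,-0.03,0,0,0,0],
    [0,-0.06,0,0,0,0],
    [0,-0.085,0.03,0,0,0],
    [0,-0.1,0.08,0,0,0],
    [0,-0.1,0.13,0,0,0],
    [0,-0.1,0.18,0,0,0],
    [0,-0.1,0.23,0,0,0],
    [0,-0.1,0.265,0,0,0],
    [0,-0.1,0.28,0,0,0],
    [0,-0.1,0.28,0,0,0],
  ],
)

```text
time: 21.2
tool_pos: [485.8, -154.7, 343.1]
tcp_rot: [-90.0, 0.0, 177.0]
ft_force: [-0.1, 0.0, -0.6]
finger_gap: 34.2
```

Run:
```python
from plan import *
from bench import r
from fit import *
applied([0,-.1,.28,0,0,0])
I={n:r.snapshot(n)[...,::-1].copy() for n in("side","top")}
for n in I: cv2.imwrite(f"pics/{n}4.png",I[n])
s=r.sense();print(s["time"],s["tool_pos"],s["finger_gap"],s["ft_force"])
C={"side":(265,200,365,320),"top":(185,165,285,285)}
O=[]
for n in C:
    x0,y0,x1,y1=C[n]; M=r.camera_model(n)
    o=cv2.resize(I[n][y0:y1,x0:x1],None,fx=4,fy=4,interpolation=cv2.INTER_CUBIC)
    for h in(90,124): cv2.polylines(o,[np.round((proj(M,ring(500.4,125.4,h,49))-[x0,y0]+.5)*4).astype(int)],True,(0,255,0),1)
    O.append(o)
    B=(I[n][...,2].astype(int)-I[n][...,0]); 
cv2.imwrite("pics/c4.png",np.hstack(O))
Ms={n:r.camera_model(n) for n in C}
L={"top":(208,195,260,250),"side":(285,205,350,262)}
for th in(60,80):
  Bm={n:crop((I[n][...,2].astype(int)-I[n][...,0])>th,L[n]) for n in L}
  def barm(n,x,y,yaw,z):
    m=np.zeros(Bm[n].shape,np.uint8); hull(m,Ms[n],boxp(x,y,yaw,-25,25,-7,7,z+34,z+60),L[n]); return m
  for sel in(["top","side"],["top"],["side"]):
    f=lambda p:-sum(iou(Bm[n],barm(n,p[0],p[1],np.radians(p[2]),p[3])>0) for n in sel)
    q=fit(f,[500.4,125.4,-3,90],[3,3,6,3]); print(th,sel,np.round(q.x,2),round(q.fun/len(sel),3))
```

```text
cmd [ 485.76 -154.32  342.49] [-90.     0.   177.03]
21.3 [ 485.93617921 -153.38650582  342.81336845] 33.84494791124411 [-0.58419336 -0.23656061 -0.32079633]
60 ['top', 'side'] [501.48 125.87  -1.88  87.38] -0.668
60 ['top'] [503.63 129.87   4.59  72.65] -0.701
60 ['side'] [501.96 125.03 -11.19  91.84] -0.681
80 ['top', 'side'] [500.61 126.06   0.52  88.49] -0.498
80 ['top'] [ 5.1535e+02  1.5016e+02 -2.3000e-01 -2.3180e+01] -0.752
80 ['side'] [501.86 121.47 -21.87  93.82] -0.378
```

View pics/c4.png

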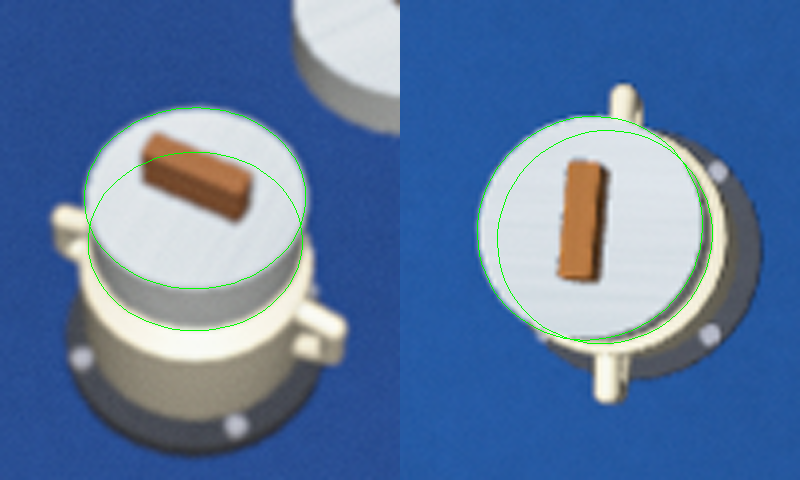

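View pics/top4.png

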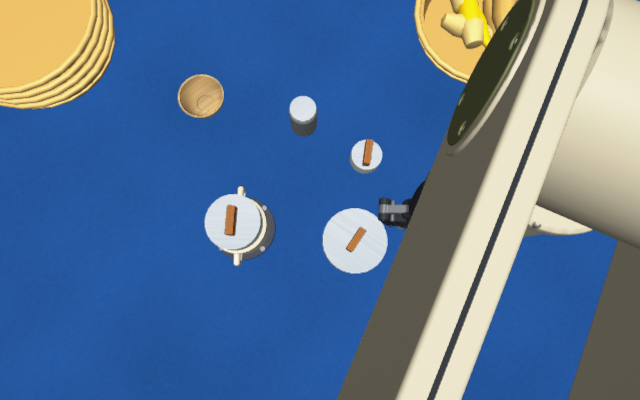

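Run:
```python
from bench import r
from fit import *
n="top";M=r.camera_model(n);I=cv2.imread("pics/top4.png").astype(int)
for e in [((570,160),(558,278)),((606,166),(598,281))]:
    q=[back(M,(185+(u-400)/4-.4,165+v/4-.4),150) for u,v in e];d=q[0]-q[1];print(np.round(q,1).tolist(),np.degrees(np.arctan2(d[1],d[0])))
L=(208,195,260,250)
for th in(25,35,45,55):
  B=crop((I[...,2]-I[...,0])>th,L)
  k,lab,st,_=cv2.connectedComponentsWithStats(B.astype(np.uint8))
  B=lab==lab[int((220-195)*4),int((231-208)*4)]
  def m(p):
    a=np.zeros(B.shape,np.uint8);hull(a,M,boxp(p[0],p[1],np.radians(p[2]),-25,25,-7,7,124,150),L);return a>0
  q=fit(lambda p:-iou(B,m(p)),[500.4,125.4,-3],[3,3,6]);print(th,np.round(q.x,2),q.fun)
```

```text
[[525.3, 129.7, 150.0], [475.4, 131.9, 150.0]] -2.6055180021343682
[[523.0, 114.3, 150.0], [474.4, 115.2, 150.0]] -1.0280789028854818
25 [500.62 125.51  -0.9 ] -0.8415492957746479
35 [501.29 126.25   1.6 ] -0.8072842998585573
45 [501.51 126.     3.07] -0.773177636234961
55 [500.43 125.71   2.87] -0.6737815723941658
```

The lid sits level at jar z ≈ 90. The bar is within about 3° of the ear line, and the moment check showed it against the stop. The other two lids haven't moved, so I'm handing in.

Run:
```python
from bench import r
print(r.hand_in(), r.sense()["time"])
```

```text
the job is handed in; nothing more can be done
the job is handed in; nothing more can be done
```

The jar is closed with lid_medium, and the job was handed in at about 21 s on the robot's clock, under the 38 s limit. I set the lid over the neck with its bar about 60° counter-clockwise of the ears. It went down past the lugs with almost no contact force. I then screwed it clockwise until it stopped, eased off the twist, opened the gripper and moved clear.

**Last checks:**
- **At the stop:** over the last 5° of turning, the wrist moment rose from about 0 to 0.43 and then 1.03 N m. It turned freely up to there.
- **Seated:** in both camera views the lid's outline matches the predicted one, with its origin at jar z 90 and centred on the jar axis within about 1 mm.
- **Other lids:** lid_small and lid_large are at the same place in the top picture as at the start.

**Less certain:** the bar's final angle, because the estimates disagreed. Edges read from the top picture gave -1.0 to -2.6°, and the tool's angle just before letting go was about -3°. The top-view mask fits scattered from -0.9 to +3.1° depending on the colour threshold. The jar's x axis is at about -0.4°, so all of these are within 5° of the ears. A few fits with lid height left free (mostly the side view alone) gave angles as far out as -22° with poor overlap, and I disregarded them.

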